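# Hold the sprung lid of a curing-lamp box at its marker

### The job

The new curing-lamp box is still in its carton: swing both upper cardboard flaps outward, well past upright, so that they stay out of the way. Then take the box's sprung lid by its bar handle, raise it until it lines up with the marker arm at its side, and keep holding it there, still, so that I can reach in: finish while holding the lid by the bar, because it would spring shut. Do not shift the marker arm or disturb anything else on the table.

Things in the scene. Friction and masses are not known exactly. Their poses are not given: they have to be found in the camera images.
- carton: open cardboard carton, fixed to the table, 290 x 290 mm outside, walls and floor 5 mm thick, rim 155 mm high; origin on the table under its centre; its z is up, its -x side faces the robot at yaw 0, its +y is the left side. In its middle stands a grey steel lamp box 200 x 200 x 80 mm (fixed, its sides parallel to the carton's, top 85 mm above the table)
- flap_left (a joint): carton's left (+y) flap, 284 x 125 x 5 mm, on the left rim (142.5 mm from the carton's centre, 155 mm high): 0 = lying closed inward over the carton, 1.57 = upright, 2.8 = folded out as far as it goes; starts at 0.8 to 1.15, moves easily (under 1 N, pushed outward by its inner face or its free edge) and stays where it is left
- flap_right (a joint): the same for the right (-y) flap, mirrored; also grows as the flap swings outward
- flap_left_edge (a point): middle of the left flap's free edge
- flap_right_edge (a point): middle of the right flap's free edge
- lid (a joint): hinge of the lamp box's lid, a grey plate 200 x 200 x 12 mm: 0 = shut (level), grows as its front (-x) edge rises; stops at 1.5. A spring pulls it shut: lifting at the bar takes about 4 N at the start and 6 to 9 N at the marked angle
- lid_hinge (a point): middle of the lid's hinge axis, at the far (+x) edge of its underside: 100 mm beyond the carton's centre, 85 mm above the table; the hinge axis is parallel to the carton's y
- lid_edge (a point): front right corner of the lid at mid-thickness, 200 mm from the hinge axis along the lid; its axes turn with the lid (x towards the hinge, z out of the lid's upper face)
- lid_bar (a point): steel bar handle on the lid: a round bar 12 mm in diameter and 100 mm long, parallel to the hinge, on two end posts; this point is the middle of the bar, 38 mm above the lid's upper face and 165 mm from the hinge measured along the lid (35 mm from its front edge); with the lid shut 135 mm above the table
- mark (a joint): angle of the marker arm, a thin aluminium arm 90 mm long with a disc 18 mm in diameter at its tip, pivoting on the lid's hinge axis just outside the right (-y) side of the lid; same zero and sense as lid, so the lid is at the marker when both values are equal; set between 0.45 and 0.8, and stays there unless pushed
- mark_tip (a point): centre of the marker arm's tip disc, 90 mm from the hinge axis along the arm, beside the lid at mid-thickness; its axes turn with the arm (x towards the hinge)
- tube_box: small white paper-wrapped box 24 x 100 x 22 mm lying in the carton between its front wall and the lamp box; not needed; origin at the centre of its underside
- shears: orange-handled shears about 215 mm long lying flat on the table to the left of the carton; not needed; origin on the table near the pivot
- glue: blue glue bottle, 44 mm diameter, 105 mm tall, standing to the left of the carton; not needed; origin at the centre of its underside
- bead_jar: amber glass jar with a metal cap, 60 mm diameter, 70 mm tall, standing to the right of the carton; not needed; origin at the centre of its underside
- mug: white mug, 76 mm diameter, 85 mm tall, standing to the right of the carton; not needed; origin at the centre of its underside

How it is judged:
By the outcome, as a careful person would: the job done as asked, in the order asked, and still so for the second after the job is handed in, while the arm keeps its last pose, push and grip.
It also fails if it takes over 58 s, if anything falls off the work surface, if the arm or the gripper's body presses on something with over 40 N, if the wrist force passes 120 N, or if a joint passes its speed limit or range.

### The arm

A 6-joint arm with a two-finger parallel gripper is mounted at the origin on the work surface. World frame = base frame: x ahead of the robot, y to its left, z up, the work surface at z = 0. Lengths are in m, angles in degrees, forces in N, time in s.
With the tool pointing down it reaches from about 0.35 to 0.875 m from the base axis. Payload 4.2 kg.
Tool frame: the origin (TCP) lies midway between the tips of the shut fingers; the grasp point (between the pads) lies 19 mm behind it; z points along the fingers, y is the line along which they close (so a half turn about z gives the same grasp; the last joint's range is limited). The gripper opens to 87 mm and grips with 3 to 60 N. Pads are 19 mm wide; open, the fingers measure 117 mm over their backs; the gripper's body (75 mm by 190 mm) begins 51 mm behind the grasp point.
Start: joints at [-53.079, 22.042, 0.453, 0, -68.411, -14.817], TCP at [0.235, -0.579, 0.223] pointing down, gripper open.
Joint ranges: [-179.83, 179.83], [-69.29, 118.12], [-61.27, 80.66], [-181.25, 117.63], [-171.15, -9.14], [-177.46, 177.46]. Speed limits (degrees/s): [159.86, 159.86, 180, 180, 180, 180].

### API

Orientations are given as a 3x3 rotation matrix whose columns are the frame's x, y, z axes.
In Python, from station import r, imaging gives the robot as it stands (r), with the cameras (imaging).
- The arm moves only by the tool tcp_steps, called after "Call:" as a command line: name --argument value ..., lists and objects as JSON in quotes. Schema: {"type":"object","properties":{"increments":{"type":"array","items":{"type":"number"},"minItems":7,"maxItems":56},"only":{"type":"string"},"quiet":{"type":"boolean"},"lines":{"type":"string"}},"required":["increments"],"additionalProperties":false}. increments is one flat list of numbers that holds 1 to 8 rows one after another, with no inner brackets; each row has 7 numbers: the opening from 0.0 (shut) to 1.0 (fully open), then dx, dy, dz in m, then a rotation vector rx, ry, rz in degrees; each row is the pose to reach, as a shift and turn from the pose commanded when the call began, along the tool's axes at that moment; what a row does not reach only later rows make up. A row lasts 1/10 s, in which the tool goes at most 0.05 m and 8.59 degrees, less where a joint would pass 70% of its speed; a pose out of reach is approached as far as the arm can. The fingers move at their own pace and stop on an object; the grip force is fixed at half the most. Time passes only in rows, so rows that do not move let the fingers close. The tool returns the time, the measured TCP pose, the force, the opening and the grip force at its end. only (a regular expression) keeps the lines of the reply that match it, lines (a string "A,B") keeps lines A to B, and quiet returns only ok. Input that does not fit is refused with a message, and nothing moves.
- r.sense(): the state, without advancing time (a new reading comes with each control period).
- imaging.capture(name): name is "scene" or "top"; returns a dict with "pixels" (420x560x3 uint8, red, green, blue), "z_map" (420x560 float32, m along the optical axis (not along the pixel's ray), 0 where there is no reading), "K" (3x3 intrinsics, pixels), "world_from_camera" (4x4, takes a point from camera to world coordinates). Camera axes: x right, y up, looking along -z (the intrinsics and any distortion apply to the point x, -y, -z); pixel columns grow to the right and rows downward; lengths in m; the calibration is good to about 2 mm. A picture is of the moment at which its call begins.
- r.finish_job(): hands the job in; it is judged then, once.
The state is a dict: "time_s": time; "joints": joint angles; "joint_velocities": joint speeds; "effort": joint torques, N m; "tcp_pos": TCP position; "ee_rot": TCP orientation; "wrist_force": force on the tool from outside, world axes, zero at the start; "moment": the same for the moment, N m; "gripper_width": opening from 0.0 (shut) to 1.0 (fully open); "gripper_force": force on a finger pad.
Only numpy, scipy, OpenCV 4.12 (cv2) and the standard library are available. Lean on these libraries where they do the work, as an engineer would, in place of code of your own. Each camera call takes 0.05 s, during which the arm holds its last target. There are 200 camera calls.

## Working session

There is one attempt and no reset: what is moved stays moved. The work goes in short steps, Python scripts to look and compute and a tool call to move; the robot and the scene stay as the last step left them, time stands still between calls to the robot, and variables do not carry over. Pictures are saved under pics/ and viewed, at most 10 in all, crops included, and the job is handed in when it is done.

```bash
ls; mkdir -p pics; python3 - <<'E'
from station import r, imaging
import cv2,numpy as np
for n in("scene","top"):
    c=imaging.capture(n); cv2.imwrite(f"pics/{n}0.png",c["pixels"][:,:,::-1]); np.savez(f"{n}0.npz",**c)
    print(n,c["K"].tolist(),c["world_from_camera"].round(4).tolist(),[k for k in c])
s=r.sense();print(s)
E
```

```text
pics
station.py
scene [[400.1619049201773, 0.0, 285.33220197098024], [0.0, 400.1619049201773, 214.51428524296503], [0.0, 0.0, 1.0]] [[0.3906, -0.7525, 0.5303, 0.9586], [0.9204, 0.3298, -0.2099, -0.1261], [-0.017, 0.5701, 0.8214, 0.7576], [0.0, 0.0, 0.0, 1.0]] ['pixels', 'z_map', 'K', 'world_from_camera']
top [[421.57042791373243, 0.0, 282.6321906141012], [0.0, 421.57042791373243, 208.32052203668036], [0.0, 0.0, 1.0]] [[0.0142, 0.9881, -0.1532, 0.4187], [-0.9998, 0.0124, -0.013, 0.0284], [-0.0109, 0.1533, 0.9881, 0.9795], [0.0, 0.0, 0.0, 1.0]] ['pixels', 'z_map', 'K', 'world_from_camera']
{'time_s': 0.1, 'joints': array([-5.30802664e+01,  2.20852062e+01,  3.88724681e-01, -2.74424591e-02,
       -6.84100487e+01, -1.48163428e+01]), 'joint_velocities': array([-0.01153596, -0.13551685,  0.12132032,  0.09932586,  0.00792046,
       -0.03613027]), 'effort': array([-2.90934877e-04, -3.91691780e+01,  1.87933856e+01,  4.23194200e+00,
        1.34366963e-02, -8.20145692e-05]), 'tcp_pos': array([ 0.23500065, -0.57856475,  0.22158321]), 'ee_rot': array([[-9.26572804e-01, -3.76114691e-01, -7.60797638e-04],
       [-3.76115458e-01,  9.26571145e-01,  1.75396429e-03],
       [ 4.52414009e-05,  1.91132336e-03, -9.99998172e-01]]), 'wrist_force': array([-0.83538229,  0.08118979, -0.1994954 ]), 'moment': array([-0.00224537,  0.03177738, -0.02372115]), 'gripper_force': 0.0, 'gripper_width': 1.0013808281724217}
```

View pics/scene0.png

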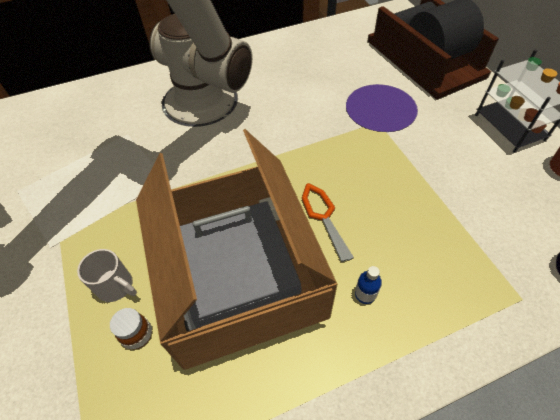

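View pics/top0.png

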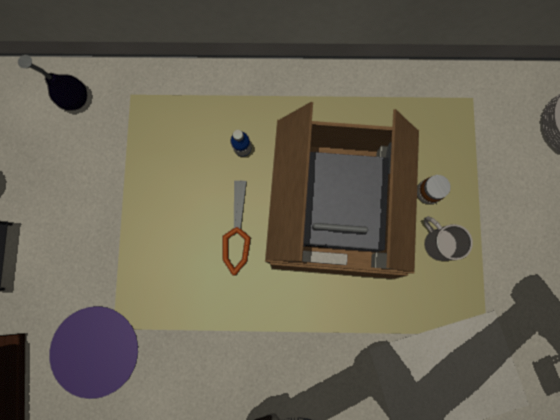

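```bash
cat > h.py <<'E'
import numpy as np,cv2
def cloud(c):
    K=c["K"];T=c["world_from_camera"];z=c["z_map"]
    v,u=np.mgrid[:z.shape[0],:z.shape[1]]
    p=np.stack([(u-K[0,2])/K[0,0]*z,-(v-K[1,2])/K[1,1]*z,-z],-1)
    w=p@T[:3,:3].T+T[:3,3]; w[z<=0]=np.nan
    return w
E
python3 - <<'E'
from h import *
np.set_printoptions(precision=3,suppress=True)
a=np.load("top0.npz");b=np.load("scene0.npz")
A=cv2.resize(a["pixels"][95:285,255:435],None,fx=3,fy=3,interpolation=cv2.INTER_CUBIC)
B=cv2.resize(b["pixels"][130:360,130:340],None,fx=2.5,fy=2.5,interpolation=cv2.INTER_CUBIC)
f=lambda i:cv2.cvtColor(cv2.convertScaleAbs(i,alpha=1.7,beta=15),cv2.COLOR_RGB2BGR)
cv2.imwrite("pics/topc.png",f(A));cv2.imwrite("pics/scenec.png",f(B))
w=cloud(a)
for u,v in[(341,228),(314,226),(367,230),(341,180),(341,240),(315,160),(378,160),(315,105),(280,125),(269,262),(310,260),(395,115),(418,130),(414,272),(388,262),(272,267),(240,135),(435,183),(455,240)]: print(u,v,w[v,u])
w=cloud(b);print("scene")
for u,v in[(222,216),(240,270),(155,160),(185,330),(250,138),(325,290),(270,290),(175,350)]: print(u,v,w[v,u])
E
```

```text
341 228 [ 0.511 -0.078  0.137]
314 226 [ 0.514 -0.024  0.141]
367 230 [ 0.507 -0.13   0.139]
341 180 [ 0.618 -0.084  0.096]
341 240 [ 0.49  -0.083  0.093]
315 160 [ 0.662 -0.028  0.096]
378 160 [ 0.663 -0.164  0.097]
315 105 [ 0.826 -0.034  0.003]
280 125 [0.714 0.047 0.168]
269 262 [0.442 0.066 0.117]
310 260 [ 0.45  -0.022  0.028]
395 115 [ 0.702 -0.161  0.257]
418 130 [ 0.711 -0.233  0.156]
414 272 [ 0.426 -0.216  0.154]
388 262 [ 0.441 -0.142  0.257]
272 267 [0.432 0.061 0.089]
240 135 [0.713 0.134 0.105]
435 183 [ 0.621 -0.294  0.068]
455 240 [ 0.501 -0.355  0.008]
scene
222 216 [ 0.514 -0.079  0.139]
240 270 [ 0.613 -0.082  0.096]
155 160 [ 0.177 -0.172 -0.001]
185 330 [ 0.644 -0.215  0.007]
250 138 [0.464 0.008 0.261]
325 290 [0.729 0.031 0.147]
270 290 [ 0.672 -0.046  0.098]
175 350 [ 0.719 -0.223  0.127]
```

View pics/topc.png

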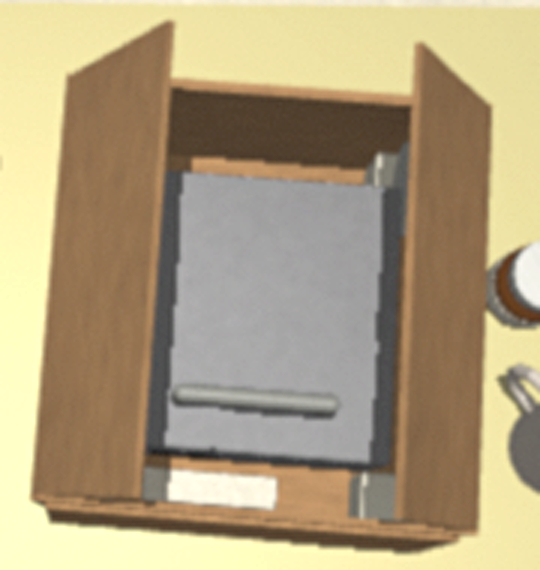

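View pics/scenec.png

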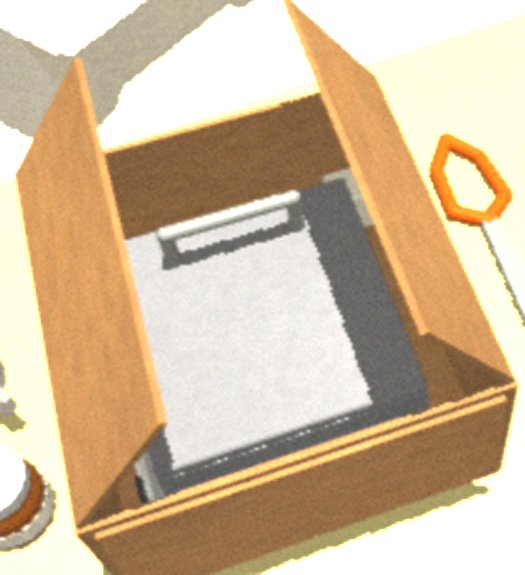

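```bash
cat >> h.py <<'E'
def fitbar(w,px):
    # bar: bright points 128..146 mm above the table around lid front; top surface of the bar
    m=(w[...,2]>.128)&(w[...,2]<.150)&(abs(w[...,0]-.51)<.03)&(w[...,1]>-.16)&(w[...,1]<.0)
    p=w[m]; c,s,_=cv2.minAreaRect(p[:,:2].astype(np.float32)*1000); return p,c,s,_
E
python3 - <<'E'
from h import *
from station import r, imaging
np.set_printoptions(precision=4,suppress=True)
for n in("top","scene"):
    c=np.load(n+"0.npz");w=cloud(c)
    p,*q=fitbar(w,0);print(n,len(p),q,p.mean(0),p[:,2].max())
    m=(abs(w[...,2]-.097)<.006)&(abs(w[...,0]-.6)<.14)&(abs(w[...,1]+.08)<.14)
    k=cv2.morphologyEx(m.astype(np.uint8),cv2.MORPH_OPEN,np.ones((3,3)))
    P=w[k>0];print(" lid",cv2.minAreaRect(P[:,:2].astype(np.float32)*1000),np.median(P[:,2]))
    for side,lo,hi in(("L",.0,.09),("R",-.25,-.12)):
        m=(w[...,2]>.17)&(w[...,0]>.4)&(w[...,0]<.75)&(w[...,1]>lo-.03)&(w[...,1]<hi)
        P=w[m];h=P[P[:,2]>P[:,2].max()-.008];print(" ",side,len(P),P[:,2].max(),np.median(h,0))
s=r.sense();R=s["ee_rot"]
for t in([.575,-.082,.35],):print(R.T@(np.array(t)-s["tcp_pos"]))
E
```

```text
top 324 [(512.2150268554688, -76.12586975097656), (108.71662902832031, 12.284525871276855), 86.25798797607422] [ 0.5119 -0.0761  0.1385] 0.14352127249825175
 lid ((596.6112670898438, -96.91459655761719), (173.50840759277344, 241.37181091308594), 85.91429138183594) 0.09585536674157619
  L 4796 0.266469791167541 [ 0.5783 -0.0003  0.2614]
  R 3709 0.26027060008631886 [ 0.5677 -0.1515  0.2554]
scene 388 [(511.69464111328125, -79.34957885742188), (111.64351654052734, 13.83544921875), 87.17346954345703] [ 0.5138 -0.0804  0.1382] 0.14392393791823943
 lid ((604.3430786132812, -81.9971923828125), (260.0481872558594, 254.0634002685547), 86.32725524902344) 0.0969819274765642
  L 3301 0.2658101380356684 [ 0.6089 -0.0049  0.2626]
  R 5387 0.2608462397586037 [ 0.5966 -0.1561  0.2563]
[-0.5018  0.3325 -0.1278]
```

Call:
tcp_steps --increments '[0, 0, 0, -0.05, 0, 0, 0, 0, -0.02, 0.01, -0.10, 0, 0, -8, 0, -0.06, 0.04, -0.128, 0, 0, -16, 0, -0.10, 0.067, -0.128, 0, 0, -24, 0, -0.14, 0.093, -0.128, 0, 0, -32, 0, -0.18, 0.12, -0.128, 0, 0, -40, 0, -0.22, 0.146, -0.128, 0, 0, -48, 0, -0.26, 0.172, -0.128, 0, 0, -56]'

```text
time_s: 0.9
tcp_pos: [0.4119, -0.3198, 0.3503]
ee_rot: [[-0.2, -0.98, -0.0], [-0.98, 0.2, 0.0], [-0.0, 0.0, -1.0]]
wrist_force: [0.8, -1.0, 0.4]
gripper_width: 0.352
gripper_force: 0.0
```

```bash
python3 - <<'E'
from station import r, imaging
s=r.sense();R=s["ee_rot"];print(R.round(3),s["tcp_pos"],R.T@(np.array([.577,-.0815,.35])-s["tcp_pos"])) if 0 else None
import numpy as np
print(R.round(3),s["tcp_pos"],(R.T@(np.array([.577,-.0815,.35])-s["tcp_pos"])).round(4))
E
```

```text
[[-0.2  -0.98 -0.  ]
 [-0.98  0.2   0.  ]
 [-0.    0.   -1.  ]] [ 0.41191812 -0.3198325   0.35032815] [-0.2666 -0.114   0.0004]
```

Call:
tcp_steps --increments '[0, -0.045, -0.019, 0, 0, 0, -2, 0, -0.09, -0.038, 0, 0, 0, -4, 0, -0.135, -0.057, 0, 0, 0, -6, 0, -0.18, -0.076, 0, 0, 0, -7.6, 0, -0.225, -0.096, 0, 0, 0, -7.6, 0, -0.267, -0.114, 0, 0, 0, -7.6, 0, -0.267, -0.114, 0.02, 0, 0, -7.6, 0, -0.267, -0.114, 0.03, 0, 0, -7.6]'

```text
time_s: 1.7
tcp_pos: [0.5777, -0.0826, 0.3179]
ee_rot: [[-0.073, -0.997, -0.004], [-0.997, 0.073, 0.0], [-0.0, 0.004, -1.0]]
wrist_force: [-0.1, 0.3, -0.3]
gripper_width: 0.003
gripper_force: 0.0
```

```bash
python3 - <<'E'
from station import r, imaging
import cv2
cv2.imwrite("pics/s1.png",imaging.capture("scene")["pixels"][:,:,::-1])
E
```

```text
(no output)
```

View pics/s1.png

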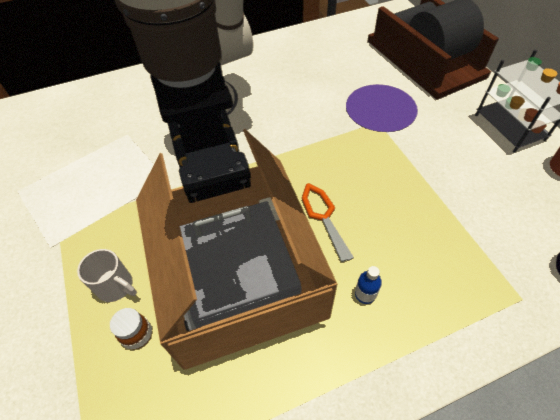

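Call:
tcp_steps --increments '[0, 0, 0, 0.04, 0, 0, 0, 0, 0, 0, 0.08, 0, 0, 0, 0, 0, 0, 0.098, 0, 0, 0, 0, 0.02, 0, 0.098, 0, 0, 0, 0, 0.04, 0, 0.098, 0, 0, 0, 0, 0.06, 0, 0.098, 0, 0, 0, 0, 0.08, 0, 0.098, 0, 0, 0, 0, 0.10, 0, 0.098, 0, 0, 0]'

```text
time_s: 2.55
tcp_pos: [0.5699, -0.1856, 0.2234]
ee_rot: [[-0.076, -0.997, 0.001], [-0.997, 0.076, -0.0], [0.0, -0.001, -1.0]]
wrist_force: [0.6, 1.3, 0.3]
gripper_width: 0.005
gripper_force: 0.3
```

Call:
tcp_steps --increments '[0, 0.02, 0, 0, 0, 0, 0, 0, 0.04, 0, 0, 0, 0, 0, 0, 0.06, 0, 0, 0, 0, 0, 0, 0.08, 0, 0, 0, 0, 0, 0, 0.10, 0, 0, 0, 0, 0, 0, 0.11, 0, 0.01, 0, 0, 0, 0, 0.12, 0, 0.02, 0, 0, 0, 0, 0.12, 0, 0.025, 0, 0, 0]'

```text
time_s: 3.35
tcp_pos: [0.5602, -0.3043, 0.1956]
ee_rot: [[-0.077, -0.997, -0.003], [-0.997, 0.077, 0.001], [-0.001, 0.003, -1.0]]
wrist_force: [0.0, 0.1, -0.5]
gripper_width: 0.003
gripper_force: 0.1
```

Call:
tcp_steps --increments '[0, 0, 0, -0.05, 0, 0, 0, 0, 0, 0, -0.10, 0, 0, 0, 0, -0.04, 0, -0.125, 0, 0, 0, 0, -0.09, 0, -0.125, 0, 0, 0, 0, -0.14, 0, -0.125, 0, 0, 0, 0, -0.18, 0, -0.125, 0, 0, 0, 0, -0.22, 0, -0.125, 0, 0, 0, 0, -0.22, 0, -0.11, 0, 0, 0]'

```text
time_s: 4.15
tcp_pos: [0.579, -0.0795, 0.3091]
ee_rot: [[-0.069, -0.998, 0.005], [-0.998, 0.069, 0.001], [-0.001, -0.004, -1.0]]
wrist_force: [0.0, -0.4, -0.2]
gripper_width: 0.003
gripper_force: 0.0
```

Call:
tcp_steps --increments '[0, 0, 0, 0.03, 0, 0, 0, 0, 0, 0, 0.06, 0, 0, 0, 0, 0, 0, 0.086, 0, 0, 0, 0, -0.02, 0, 0.086, 0, 0, 0, 0, -0.04, 0, 0.086, 0, 0, 0, 0, -0.06, 0, 0.086, 0, 0, 0, 0, -0.08, 0, 0.086, 0, 0, 0, 0, -0.10, 0, 0.086, 0, 0, 0]'

```text
time_s: 4.95
tcp_pos: [0.5849, 0.0167, 0.2211]
ee_rot: [[-0.074, -0.997, -0.001], [-0.997, 0.074, -0.001], [0.001, 0.001, -1.0]]
wrist_force: [0.0, -0.4, 0.3]
gripper_width: 0.008
gripper_force: 0.3
```

Call:
tcp_steps --increments '[0, -0.02, 0, 0, 0, 0, 0, 0, -0.04, 0, 0, 0, 0, 0, 0, -0.06, 0, 0, 0, 0, 0, 0, -0.08, 0, 0, 0, 0, 0, 0, -0.10, 0, 0, 0, 0, 0, 0, -0.11, 0, 0.01, 0, 0, 0, 0, -0.12, 0, 0.02, 0, 0, 0, 0, -0.12, 0, 0.025, 0, 0, 0]'

```text
time_s: 5.75
tcp_pos: [0.5936, 0.1361, 0.1944]
ee_rot: [[-0.074, -0.997, -0.003], [-0.997, 0.074, -0.001], [0.001, 0.003, -1.0]]
wrist_force: [-1.1, -0.3, 0.2]
gripper_width: 0.007
gripper_force: 0.1
```

Call:
tcp_steps --increments '[0, 0, 0, -0.05, 0, 0, 0, 0, 0, 0, -0.10, 0, 0, 0, 0.5, 0, 0, -0.14, 0, 0, 0, 0.5, 0, 0.05, -0.14, 0, 0, 0, 0.5, 0, 0.10, -0.14, 0, 0, 0, 0.5, 0, 0.15, -0.14, 0, 0, 0, 0.5, 0, 0.15, -0.14, 0, 0, 0]'

```text
time_s: 6.45
tcp_pos: [0.4399, 0.1449, 0.3368]
ee_rot: [[-0.073, -0.997, -0.001], [-0.997, 0.073, 0.001], [-0.001, 0.001, -1.0]]
wrist_force: [1.0, -0.0, 1.1]
gripper_width: 0.374
gripper_force: 0.0
```

```bash
python3 - <<'E'
from station import r, imaging
import cv2,numpy as np
for n in("scene","top"):
    c=imaging.capture(n); np.savez(n+"1.npz",**c)
    I=c["pixels"];I=I[120:370,120:360] if n=="scene" else I[60:300,230:460]
    cv2.imwrite(f"pics/{n}2.png",cv2.convertScaleAbs(cv2.resize(I,None,fx=2.4,fy=2.4,interpolation=cv2.INTER_CUBIC)[:,:,::-1],alpha=1.5,beta=15))
E
```

```text
(no output)
```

View pics/scene2.png

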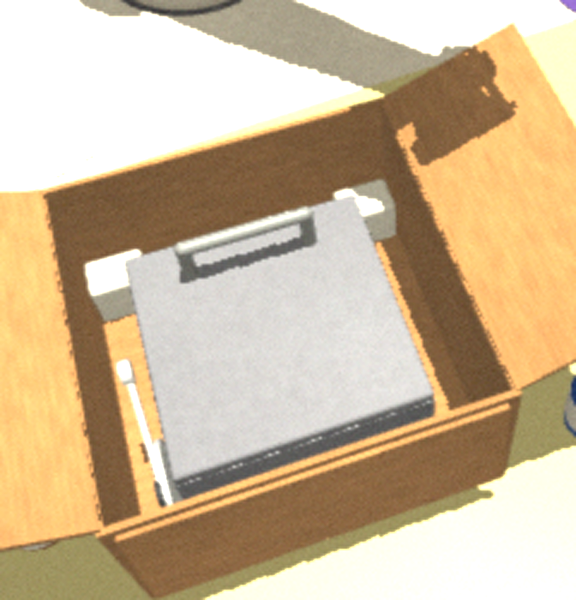

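View pics/top2.png

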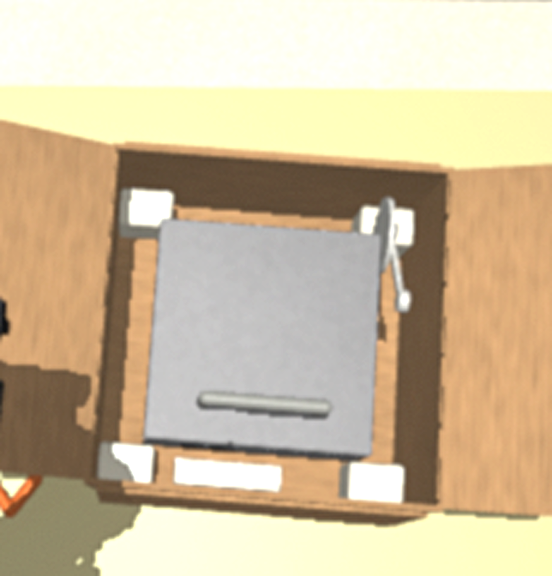

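```bash
python3 - <<'E'
from h import *
np.set_printoptions(precision=4,suppress=True,linewidth=150)
c0=np.array([.577,-.0815]);X=np.array([.9977,-.068]);Y=np.array([.068,.9977])
rays=[]
for n,(u0,u1,v0,v1),k in(("top",(386,406,138,195),4),("scene",(164,196,266,332),4)):
    c=np.load(n+"1.npz");w=cloud(c);I=c["pixels"]
    w=w-np.r_[c0,0]; q=np.stack([w[...,:2]@X,w[...,:2]@Y,w[...,2]],-1)
    m=np.zeros(I.shape[:2],bool);m[v0:v1,u0:u1]=1
    m&=(q[...,1]<-.101)&(q[...,1]>-.132)&(q[...,2]>.088)&(q[...,0]>-.02)&(q[...,0]<.13)
    P=q[m];v,u=np.nonzero(m);o=np.argsort(v)
    print(n,len(P));print(np.c_[u,v,P][o][::max(1,len(P)//28)])
    p,*g=fitbar(cloud(c),0);print("bar",g,p.mean(0))
    L=(abs(q[...,2]-.097)<.005)&(abs(q[...,0])<.12)&(abs(q[...,1])<.125)
    Lc=cv2.morphologyEx(L.astype(np.uint8),cv2.MORPH_OPEN,np.ones((5,5)))
    print("lid",np.percentile(q[Lc>0],[1,50,99],axis=0))
    J=cv2.resize(I[v0-4:v1+4,u0-4:u1+4],None,fx=8,fy=8,interpolation=cv2.INTER_NEAREST)
    cv2.imwrite(f"pics/m_{n}.png",J[:,:,::-1])
a=cv2.imread("pics/m_top.png");b=cv2.imread("pics/m_scene.png");H=max(a.shape[0],b.shape[0])
f=lambda i:cv2.copyMakeBorder(i,0,H-i.shape[0],0,10,0)
cv2.imwrite("pics/m.png",np.hstack([f(a),f(b)]))
# flap angles
w=cloud(np.load("top1.npz"))-np.r_[c0,0];q=np.stack([w[...,:2]@X,w[...,:2]@Y,w[...,2]],-1)
for s in(1,-1):
    m=(s*q[...,1]>.15)&(s*q[...,1]<.26)&(q[...,2]>.15)&(abs(q[...,0])<.12);P=q[m];z=np.polyfit(s*P[:,1],P[:,2],1);print("flap",s,len(P),np.pi-np.arctan(z[0]))
E
```

```text
top 154
[[392.     143.       0.1282  -0.1019   0.108 ]
 [393.     148.       0.1129  -0.1013   0.1217]
 [394.     150.       0.1091  -0.1039   0.1205]
 [393.     153.       0.1024  -0.102    0.1208]
 [393.     156.       0.0951  -0.1017   0.1232]
 [394.     158.       0.0988  -0.1102   0.0969]
 [393.     161.       0.0844  -0.1022   0.123 ]
 [393.     163.       0.0819  -0.1038   0.117 ]
 [392.     165.       0.0778  -0.1023   0.1153]
 [394.     166.       0.0769  -0.1073   0.1121]
 [395.     167.       0.0741  -0.1088   0.1151]
 [395.     168.       0.0721  -0.109    0.1146]
 [390.     170.       0.0701  -0.1014   0.1027]
 [390.     171.       0.0679  -0.1015   0.1028]
 [393.     172.       0.0628  -0.1049   0.1157]
 [394.     173.       0.0592  -0.1056   0.1218]
 [395.     174.       0.0564  -0.107    0.125 ]
 [394.     176.       0.0518  -0.1049   0.1258]
 [396.     177.       0.0489  -0.108    0.1303]
 [395.     179.       0.0436  -0.1053   0.1339]
 [396.     180.       0.0411  -0.1068   0.1363]
 [398.     181.       0.0376  -0.1092   0.1435]
 [398.     182.       0.0344  -0.108
[... 1599 characters left out ...]
7.       0.1032  -0.1056   0.124 ]
 [185.     319.       0.0954  -0.1112   0.0998]
 [190.     320.       0.1046  -0.1021   0.1105]
 [185.     322.       0.0997  -0.1125   0.0976]
 [189.     323.       0.1133  -0.1034   0.1202]
 [186.     325.       0.1066  -0.1115   0.1005]
 [191.     326.       0.117   -0.102    0.1146]
 [187.     328.       0.1105  -0.1115   0.0961]
 [192.     329.       0.1204  -0.1022   0.1095]]
bar [(512.6770629882812, -79.40946197509766), (111.75614929199219, 12.275904655456543), 86.51306915283203] [ 0.5138 -0.0801  0.1382]
lid [[-0.0928 -0.0997  0.094 ]
 [ 0.0167 -0.0055  0.097 ]
 [ 0.0988  0.0954  0.0996]]
flap 1 8973 2.080642628763539
flap -1 7986 2.7529426714874563
```

View pics/m.png

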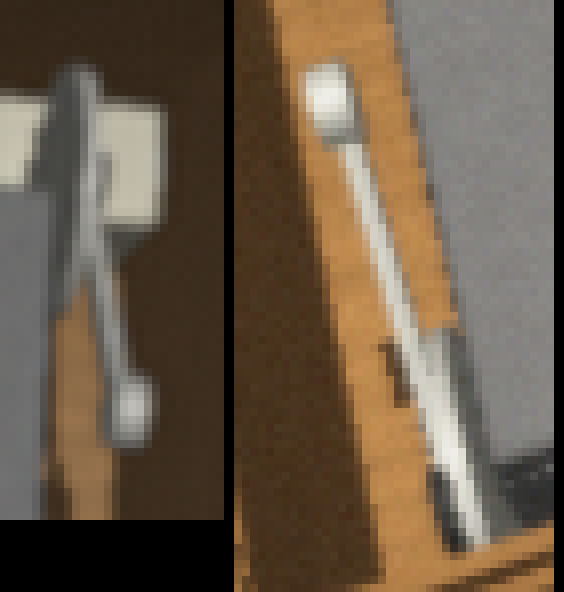

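```bash
python3 - <<'E'
from h import *
np.set_printoptions(precision=4,suppress=True,linewidth=150)
c0=np.array([.577,-.0815]);X=np.array([.9977,-.068]);Y=np.array([.068,.9977])
t=np.load("top1.npz");s=np.load("scene1.npz")
def ray(c,u,v):
    K=c["K"];T=c["world_from_camera"];d=T[:3,:3]@[(u-K[0,2])/K[0,0],-(v-K[1,2])/K[1,1],-1];return T[:3,3],d/np.linalg.norm(d)
def tri(a,b):
    (o1,d1),(o2,d2)=ray(t,*a),ray(s,*b)
    k=np.linalg.lstsq(np.c_[d1,-d2],o2-o1,rcond=None)[0]
    p,q=o1+k[0]*d1,o2+k[1]*d2;m=(p+q)/2;e=m[:2]-c0;return np.array([e@X,e@Y,m[2]]),np.linalg.norm(p-q)
p,g=tri((397.8,184.8),(171.5,274.3));dx,dz=p[0]-.1,p[2]-.085
print(p,g,np.hypot(dx,dz),np.arctan2(dz,-dx),np.arctan2(dz,-dx)-.0666)
for c,n,(u0,u1,v0,v1) in((t,"t",(394,402,179,191)),(s,"s",(167,177,268,282))):
    I=c["pixels"][v0:v1,u0:u1].astype(int);w=cloud(c)[v0:v1,u0:u1]-np.r_[c0,0];q=np.stack([w[...,:2]@X,w[...,:2]@Y,w[...,2]],-1)
    m=(q[...,2]>.125)&(q[...,1]<-.1);v,u=np.nonzero(m);print(n,m.sum(),u.mean()+u0,v.mean()+v0,np.percentile(q[m],[10,50,90],axis=0))
w=cloud(t)-np.r_[c0,0];q=np.stack([w[...,:2]@X,w[...,:2]@Y,w[...,2]],-1)
for sg in(1,-1):
    m=(sg*q[...,1]>.15)&(sg*q[...,1]<.26)&(q[...,2]>.15)&(q[...,0]>.03)&(q[...,0]<.12)&(q[...,2]<.27);P=q[m];z=np.polyfit(sg*P[:,1],P[:,2],1);print("flap",sg,len(P),np.pi-np.arctan(z[0]))
from station import r, imaging
S=r.sense();R=S["ee_rot"];print((R.T@(np.array([.512,-.0775,.20])-S["tcp_pos"])).round(4),S["gripper_width"])
E
```

```text
[ 0.0296 -0.1104  0.1438] 0.002698652607234511 0.09177224509412062 0.6961030988142224 0.6295030988142224
t 60 396.65 184.3 [[ 0.0225 -0.1106  0.1338]
 [ 0.03   -0.1066  0.1457]
 [ 0.0412 -0.1042  0.1486]]
s 70 172.6142857142857 275.3285714285714 [[ 0.0252 -0.114   0.137 ]
 [ 0.0336 -0.1099  0.1463]
 [ 0.0378 -0.107   0.1498]]
flap 1 2577 2.7476468175554163
flap -1 2883 2.7531944033128966
[ 0.2181 -0.0841  0.1369] 0.4491213316396582
```

Call:
tcp_steps --increments '[0.55, 0.045, -0.018, 0, 0, 0, 0, 0.55, 0.09, -0.036, 0, 0, 0, 0, 0.55, 0.135, -0.054, 0, 0, 0, 0, 0.55, 0.18, -0.072, 0, 0, 0, 0, 0.55, 0.218, -0.084, 0.01, 0, 0, 0, 0.55, 0.218, -0.084, 0.06, 0, 0, 0, 0.55, 0.218, -0.084, 0.11, 0, 0, 0, 0.55, 0.218, -0.084, 0.137, 0, 0, 0]'

```text
time_s: 7.35
tcp_pos: [0.5107, -0.0787, 0.1944]
ee_rot: [[-0.079, -0.997, -0.008], [-0.997, 0.079, 0.0], [0.001, 0.008, -1.0]]
wrist_force: [-0.1, -0.7, -0.9]
gripper_width: 0.549
gripper_force: 0.0
```

Call:
tcp_steps --increments '[0.55, 0, 0, 0, 0, 0, 0, 0.55, 0, 0, 0, 0, 0, 0]'

```text
time_s: 7.55
tcp_pos: [0.5136, -0.0779, 0.1998]
ee_rot: [[-0.075, -0.997, -0.0], [-0.997, 0.075, -0.001], [0.001, -0.0, -1.0]]
wrist_force: [0.3, -0.1, 0.8]
gripper_width: 0.551
gripper_force: 0.0
```

Call:
tcp_steps --increments '[0.55, 0, 0, 0.03, 0, 0, 0, 0.55, 0, 0, 0.055, 0, 0, 0, 0.55, 0, 0, 0.075, 0, 0, 0, 0.55, 0, 0, 0.083, 0, 0, 0, 0.55, 0, 0, 0.083, 0, 0, 0]'

```text
time_s: 8.05
tcp_pos: [0.5134, -0.0771, 0.1173]
ee_rot: [[-0.075, -0.997, 0.001], [-0.997, 0.075, -0.0], [0.0, -0.001, -1.0]]
wrist_force: [-0.1, -1.0, 0.1]
gripper_width: 0.554
gripper_force: 0.0
```

Call:
tcp_steps --increments '[0, 0, 0, 0, 0, 0, 0, 0, 0, 0, 0, 0, 0, 0, 0, 0, 0, 0, 0, 0, 0, 0, 0, 0, 0, 0, 0, 0, 0, 0, 0, 0, 0, 0, 0, 0, 0, 0, 0, 0, 0, 0]'

```text
time_s: 8.65
tcp_pos: [0.5122, -0.0771, 0.1167]
ee_rot: [[-0.075, -0.997, 0.0], [-0.997, 0.075, -0.0], [0.0, -0.0, -1.0]]
wrist_force: [0.0, 0.6, 0.9]
gripper_width: 0.127
gripper_force: 30.0
```

Call:
tcp_steps --increments '[0, 0, -0.0026, -0.008, 0, 0, 0, 0, 0, -0.0058, -0.0162, 0, 0, 0, 0, 0, -0.0093, -0.024, 0, 0, 0, 0, 0, -0.0132, -0.0318, 0, 0, 0, 0, 0, -0.0175, -0.0393, 0, 0, 0, 0, 0, -0.0221, -0.0465, 0, 0, 0, 0, 0, -0.0221, -0.0465, 0, 0, 0]'

```text
time_s: 9.35
tcp_pos: [0.5335, -0.0786, 0.1638]
ee_rot: [[-0.075, -0.997, -0.002], [-0.997, 0.075, 0.0], [-0.0, 0.002, -1.0]]
wrist_force: [-5.0, 1.8, -3.9]
gripper_width: 0.123
gripper_force: 30.0
```

Next from 0.3 to 0.6 rad, relative: (.0104,.0138), (.0221,.0265), (.0349,.0379).

Call:
tcp_steps --increments '[0, 0, -0.0052, -0.007, 0, 0, 0, 0, 0, -0.0104, -0.0138, 0, 0, 0, 0, 0, -0.016, -0.0203, 0, 0, 0, 0, 0, -0.0221, -0.0265, 0, 0, 0, 0, 0, -0.0285, -0.0323, 0, 0, 0, 0, 0, -0.0349, -0.0379, 0, 0, 0, 0, 0, -0.0349, -0.0379, 0, 0, 0, 0, 0, -0.0349, -0.0379, 0, 0, 0]'

```text
time_s: 10.15
tcp_pos: [0.5658, -0.0808, 0.2017]
ee_rot: [[-0.075, -0.997, -0.008], [-0.997, 0.075, 0.001], [-0.0, 0.008, -1.0]]
wrist_force: [-10.5, 5.4, 1.8]
gripper_width: 0.125
gripper_force: 30.0
```

```bash
cat > ang.py <<'E'
from h import *
from station import r, imaging
np.set_printoptions(precision=4,suppress=True,linewidth=150)
c0=np.array([.577,-.0815]);X=np.array([.9977,-.068]);Y=np.array([.068,.9977])
import sys
for n in("top","scene"):
    c=imaging.capture(n);np.savez(n+"2.npz",**c);w=cloud(c)-np.r_[c0,0];q=np.stack([w[...,:2]@X,w[...,:2]@Y,w[...,2]],-1)
    I=c["pixels"];J=I[200:330,140:260] if n=="scene" else I[130:250,300:420]
    cv2.imwrite(f"pics/{n}_{sys.argv[1]}.png",cv2.convertScaleAbs(cv2.resize(J,None,fx=4.5,fy=4.5,interpolation=cv2.INTER_CUBIC)[:,:,::-1],alpha=1.3))
    # lid upper face: plane patch right of the gripper, strip near -y edge
    for th in(.6,):
        N=np.array([np.sin(th),0,np.cos(th)]);h=(q-[.1,0,.085])@N
        al=(q-[.1,0,.085])@[-np.cos(th),0,np.sin(th)]
        m=(abs(h-.012)<.015)&(al>.03)&(al<.185)&(abs(q[...,1]+.075)<.02);P=q[m]
        for _ in range(4):
            z=np.polyfit(P[:,0],P[:,2],1);e=abs(np.polyval(z,P[:,0])-P[:,2]);P=P[e<max(.003,2*e.std())]
        print(n,len(P),"lid",np.arctan(-z[0]),"z at hinge",np.polyval(z,.1))
    m=(q[...,1]<-.104)&(q[...,1]>-.125)&(q[...,0]>.02)&(q[...,0]<.04)&(q[...,2]>.125)&(q[...,2]<.16);print(" disc",m.sum(),np.median(q[m],0))
s=r.sense();g=s["tcp_pos"]-[*c0,0];B=np.array([g[:2]@X,g[:2]@Y,g[2]+.019]);d=B-[.1,0,.085];print("bar",B,"lid from tcp",np.arctan2(d[2],-d[0])-.2942,np.hypot(d[0],d[2]),s["wrist_force"],s["gripper_width"])
E
python3 ang.py a
```

```text
top 511 lid 0.572870397727594 z at hinge 0.09882045315424041
 disc 34 [ 0.0263 -0.1081  0.1462]
scene 2066 lid 0.5730892375182898 z at hinge 0.09908191831413017
 disc 66 [ 0.0333 -0.1101  0.147 ]
bar [-0.0113 -0.0001  0.2207] lid from tcp 0.5893558643275724 0.175496686626408 [-10.2809   5.3595   2.4196] 0.12943231062399319
```

View pics/scene_a.png

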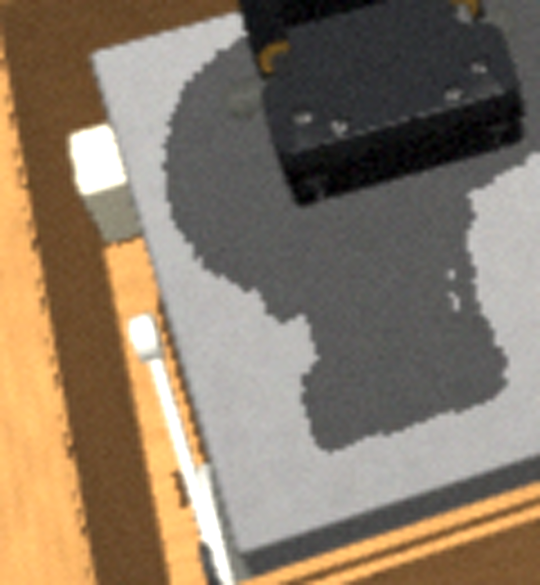

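```bash
python3 - <<'E'
from h import *
from scipy.optimize import least_squares,minimize_scalar
np.set_printoptions(precision=4,suppress=True,linewidth=150)
c0=np.array([.577,-.0815]);X=np.array([.9977,-.068]);Y=np.array([.068,.9977])
def Q(n):
    w=cloud(np.load(n))-np.r_[c0,0];return np.stack([w[...,:2]@X,w[...,:2]@Y,w[...,2]],-1)
for f in("top1","scene1","top2","scene2"):
    q=Q(f+".npz");I=np.load(f+".npz")["pixels"].astype(int);sat=I.max(-1)-I.min(-1)
    B=(q[...,1]<-.101)&(q[...,1]>-.122)&(q[...,0]>.01)&(q[...,0]<.048)&(q[...,2]>.128)&(q[...,2]<.158)&(sat<40)
    P=q[B]
    g=lambda p:np.hypot(P[:,0]-p[0],P[:,2]-p[1])-.009
    C=least_squares(g,[.029,.141],loss="soft_l1",f_scale=.001).x
    cen=lambda t:np.array([.1-.09*np.cos(t)+.006*np.sin(t),.085+.09*np.sin(t)+.006*np.cos(t)])
    t1=least_squares(lambda t:g(cen(t[0])),[.6],loss="soft_l1",f_scale=.001).x[0]
    v,u=np.nonzero(B)
    A=(q[...,1]<-.103)&(q[...,1]>-.116)&(q[...,0]>.043)&(q[...,0]<.095)&(sat<40)
    A&=abs((q[...,2]-.092)-(.1-q[...,0])*np.tan(.61))<.012
    W=q[A];L=least_squares(lambda z:z[0]*(W[:,0]-.1)+z[1]-W[:,2],[-.7,.09],loss="soft_l1",f_scale=.001).x
    print(f,len(P),"disc",C,"ang",np.arctan2(C[1]-.085,.1-C[0])-.0666,"1p",t1,"px",u.min(),u.max(),v.min(),v.max(),"arm",len(W),np.arctan(-L[0]),L[1])
E
```

```text
top1 58 disc [0.0306 0.1397] ang 0.6008945651738186 1p 0.5945933384168469 px 394 400 178 189 arm 56 0.5848984175936282 0.09630727576882893
scene1 72 disc [0.0306 0.14  ] ang 0.6030256579465127 1p 0.6000875288052565 px 169 177 270 286 arm 90 0.5914387779358471 0.09742505385379377
top2 37 disc [0.0303 0.1397] ang 0.5984393438568989 1p 0.5908072711441378 px 394 400 182 189 arm 0 0.6107259643892086 0.09
scene2 84 disc [0.0305 0.1404] ang 0.606304617596734 1p 0.6047180811895028 px 169 181 260 286 arm 89 0.6052595077125102 0.09676437682878054
```

Call:
tcp_steps --increments '[0, 0, -0.0012, -0.0022, 0, 0, 0, 0, 0, -0.0023, -0.0045, 0, 0, 0, 0, 0, -0.0023, -0.0045, 0, 0, 0, 0, 0, -0.0023, -0.0045, 0, 0, 0, 0, 0, -0.0023, -0.0045, 0, 0, 0]'

```text
time_s: 10.75
tcp_pos: [0.5694, -0.081, 0.205]
ee_rot: [[-0.075, -0.997, -0.005], [-0.997, 0.075, 0.001], [-0.001, 0.005, -1.0]]
wrist_force: [-4.4, 4.1, -4.9]
gripper_width: 0.128
gripper_force: 30.0
```

```bash
python3 ang.py b
```

```text
top 519 lid 0.6016476509369579 z at hinge 0.09877701297185003
 disc 43 [ 0.028  -0.107   0.1464]
scene 2089 lid 0.6014107589217168 z at hinge 0.09935417137652
 disc 69 [ 0.034  -0.1098  0.1467]
bar [-0.0076 -0.      0.224 ] lid from tcp 0.617791888502131 0.17575235456502059 [-4.6349  4.7826 -4.9533] 0.12620281583264514
```

Call:
tcp_steps --increments '[0, 0, 0, 0, 0, 0, 0, 0, 0, 0, 0, 0, 0, 0, 0, 0, 0, 0, 0, 0, 0, 0, 0, 0, 0, 0, 0, 0, 0, 0, 0, 0, 0, 0, 0, 0, 0, 0, 0, 0, 0, 0]'

```text
time_s: 11.45
tcp_pos: [0.5694, -0.081, 0.205]
ee_rot: [[-0.075, -0.997, -0.005], [-0.997, 0.075, 0.001], [-0.001, 0.005, -1.0]]
wrist_force: [-4.6, 3.9, -5.9]
gripper_width: 0.126
gripper_force: 30.0
```

```bash
python3 ang.py c; python3 -c "
import numpy as np,cv2
cv2.imwrite('pics/fin.png',np.load('scene2.npz')['pixels'][:,:,::-1])"
```

```text
top 512 lid 0.6035801019404112 z at hinge 0.09845444114561072
 disc 41 [ 0.0282 -0.1073  0.147 ]
scene 2073 lid 0.6016410039882978 z at hinge 0.09930717086867431
 disc 70 [ 0.0331 -0.11    0.1474]
bar [-0.0076 -0.      0.224 ] lid from tcp 0.6177782955047902 0.17575097887859895 [-4.7035  3.8721 -4.4681] 0.1297060326941641
```

View pics/fin.png

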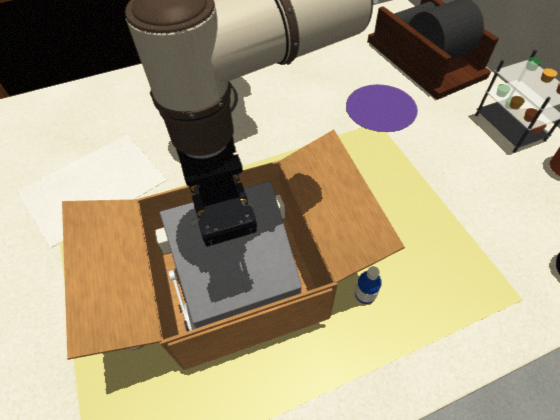

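The picture shows both flaps folded out (around (110,275) and (345,215)). The lid is held up by the gripper at (228,225), level with the marker at (175,275), and the glue bottle hasn't moved.

```bash
python3 -c "
from station import r, imaging
print(r.finish_job())"
```

```text
the job is handed in; nothing more can be done
None
```

Job handed in at about 11.5 s: both flaps are folded out to about 2.75 rad, and the gripper is holding the lid still by its bar at about 0.60 rad, in line with the marker arm (measured at about 0.60 rad).

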